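Close the clean-out box beside the belt sander

ROBOT

A 6-joint arm with a two-finger parallel gripper is mounted at the origin on the work surface. World frame = base frame: x ahead of the robot, y to its left, z up, the work surface at z = 0. Lengths are in m, angles in rad, forces in N, time in s.
With the tool pointing down it reaches from about 0.35 to 0.975 m from the base axis. Payload 4.9 kg.
Tool frame: the origin (TCP) lies midway between the tips of the shut fingers; the grasp point (between the pads) lies 19 mm behind it (manip.pinch_z is the distance from the TCP to the grasp point, in m); z points along the fingers, y is the direction in which the jaws open and shut (so a half turn about z gives the same grasp; the last joint's range is limited). The gripper opens to 85 mm and grips with 20 to 120 N. Pads are 22 mm wide; open, the fingers measure 114 mm over their backs; the gripper's body (76 mm by 85 mm) begins 54 mm behind the grasp point. The pads swing forward as they close: fully open they stand 13 mm farther back than shut.
Start: joints at [1.082, 0.053, 1.613, -0, 1.476, -0.119], TCP at [0.226, 0.583, 0.231] pointing down, gripper open.
Joint ranges: [-3.01, 3.01], [-1.01, 2.22], [0.06, 2.58], [-1.02, 4.17], [0.09, 2.62], [-3.14, 3.14]. Speed limits (rad/s): [2.57, 2.57, 3.14, 3.14, 3.14, 3.14].

INTERFACE

Orientations are given as a unit quaternion [w, x, y, z].
In Python, from plant import manip gives the robot as it stands.
- The arm moves only by the tool drive_tool, never from a script. Its argument "commands" is text: rows parted by semicolons, each of 5 numbers parted by spaces: the finger opening in mm, from 0 to 85.4, then the shift along the tool's x, y, z in units of 30 mm (1.0 is 30 mm), then the turn about the tool's z in degrees. A call has exactly 8 rows; each row shifts and turns the commanded pose from where the row before left it, along the tool's axes as they then stand; what a row does not reach is not made up. A row lasts 1/8 s, in which the tool goes at most 62.5 mm and 10.7 degrees, less where a joint would pass 70% of its speed; a pose out of reach is approached as far as the arm can. A call is refused whole if a number of a shift passes 1 or a number of a turn 10.7, either way. A call with a gripper value outside its range is refused whole. The fingers move at their own pace and stop on an object; the grip force is fixed at half the most. Time passes only in rows, so rows that do not move let the fingers close, or fill a call up. It gives the time, the measured TCP pose, the force and the opening at its end, in the units of the state.
- manip.state(): the state, without advancing time (a new reading comes with each control period).
- manip.grab_frame(name): name is "side" or "top" or "wrist"; returns the picture (480x640x3 uint8, red, green, blue); there is no depth.
- manip.camera_params(name): a dict with "fx", "fy", "cx", "cy" (pixels), "xyz" and "orientation" of the camera in the world. Camera axes: x right, y down, z forward; pixel columns grow to the right and rows downward; lengths in m; the calibration is good to about 2 mm. A picture is of the moment at which its call begins: read the wrist's pose just before it. camera_params takes no time and is no camera call; for the wrist camera it gives the pose at the moment of the call.
- manip.job_done(): hands the job in, once; it reports no verdict.
The state is a dict: "time": time; "joint_pos": joint angles; "joint_vel": joint speeds; "joint_efforts": joint torques, N m; "tool_pos": TCP position; "tool_rot": TCP orientation; "contact_force": force on the tool from outside, world axes, zero at the start; "ft_torque": the same for the moment, N m; "gripper_width": opening from 0.0 (shut) to 1.0 (fully open).
Only numpy, scipy, OpenCV 4.12 (cv2) and the standard library are available. Lean on these libraries where they do the work, as an engineer would, in place of code of your own. Each camera call takes 0.05 s, during which the arm holds its last target. There are 200 camera calls.

TASK

The extraction line's clean-out box has been emptied: draw its orange cover out from under the overhanging end of the sander's belt onto the open bench, then pick it up and set it down over the neck of the box without dropping it. Press the slotted stud fully in, turn it a quarter clockwise and let it spring into its catch, so that the cover sits flat on the flange and is locked. Leave the other things on the bench where they are.

Things in the scene. Friction and masses are not known exactly. Their poses are not given: they have to be found in the camera images.
- cover: Orange sheet-metal pan cover of the clean-out box, an upside-down tray 130 mm (x) by 200 mm (y), about 0.5 kg, top face 33 mm above the rim of its skirt, sheet 3 mm. Origin: centre of the rim plane (underside); z up. Bow handle at the -y end, wing stud in the middle. Starts flat on the bench, bow outwards, its middle under the sander's belt end. Slides on the bench; carried by the wing it hangs level.
- cover_top (a point): Centre of the cover's top face, 33 mm above its rim plane. Under it the skirt is open below: 124 x 194 mm inside, 30 mm deep. The cover fits the neck either way round (a half turn makes no difference). Lifted by the bow it would droop.
- bow (a point): Middle of the cover's steel bow handle: round bar 9 mm thick, 56 mm long along the cover's x between its two legs, its axis 20 mm above the rim plane and 37 mm outside the -y end wall. Axes as the cover's.
- wing (a point): Middle of the black wing of the cover's captive slotted stud: upright bar 14 mm thick (own x), 60 mm long (own y), 28 mm high, screwdriver slot along its top. The point is 12 mm above the round flange (62 mm across) at the wing's foot and 16 mm below its top; unpressed, 70 mm above the rim plane on the cover's centre line. Turns and sinks with the stud.
- pin (a point): Middle of the cross pin at the stud's lower end, inside the cover, out of sight: 40 mm long, 7 x 7 mm, parallel to the wing; unpressed its underside is 3 mm above the rim plane.
- stud (a joint): How far the stud is pressed into the cover, m: 0 sprung up, 0.018 fully down. Return spring 2 N at 0, 10 N at 0.018. On the neck the pin is clear below the bridge bar from 0.0165 on. Resting in the catch it reads 0.012; let go under the bar but short of the catch it stays at 0.016.
- stud_turn (a joint): Angle of the stud in the cover, rad: 0 wing along the cover's y (open), grows clockwise seen from above, pi/2 wing along the cover's x (locked), stop at 1.62. Friction 0.08 N m keeps it where it is left. On the neck, turn it only when fully pressed: half way down the slot holds the pin. Let go within about 0.1 of pi/2 it springs up 4 mm into the catch and can no longer turn.
- cleanout: Clean-out box of the dust extraction line, fixed: grey sheet-metal box 180 mm (x) by 250 mm (y), origin at the centre of its foot on the bench. Top flange 115 mm above the bench. Outlet pipe 100 mm thick with elbow on its +x side, inlet pipe with blast gate on its -y side, none higher than 115 mm.
- neck_seat (a point): Centre of the box's opening at flange height (115 mm above the bench), axes as the box's. Here the cover's origin comes to lie. Around it a neck rises 22 mm, outside 118 mm (x) by 188 mm (y), its top edge sloping inwards about 5 mm as lead-in; the skirt goes over it with 3 mm play each side and its rim rests on the flange.
- catch (a point): Middle of the steel bridge bar across the opening, at its underside, 6 mm below the flange: 70 mm wide, 8 mm thick, with a slot 14 mm (x) by 46 mm (y) that lets the stud's pin through and, in the underside at right angles to the slot, the catch notches, 13 mm wide and 4 mm deep. Axes as the box's.
- belt_end (a point): On the belt and disc sander (fixed): underside of the belt at the front face of its overhanging idler end, mid-width, 130 mm above the bench. The belt bed, 130 mm wide, 60 mm thick (130 to 190 mm above the bench), runs from here along this point's +y; the sander's foot begins 215 mm along it. Nothing of the sander lies on its -y side.
- spoon_a: Bystander: light wooden spoon blank lying flat, 182 x 54 x 18 mm. Origin on its underside, near its middle, x along it.
- spoon_b: Bystander: darker wooden spoon blank lying flat, 182 x 54 x 18 mm. Origin on its underside, near its middle, x along it.
- brush: Bystander: wooden bench brush, 265 x 50 x 38 mm, handle towards its -x. Origin on its underside, near its middle, x along it.
- sanding_block: Bystander: cork sanding block, 112 x 67 x 39 mm. Origin: centre of its underside as it stands.
- crepe_stick: Bystander: tan crepe-rubber belt cleaning stick, 160 x 38 x 38 mm. Origin: centre of its underside as it stands.
- wax_tin: Bystander: closed round tin with a green band, 84 mm across, 45 mm high. Origin: centre of its underside as it stands.
- bowl_blank: Bystander: dark round bowl blank, 110 mm across at the top, 55 mm high. Origin: centre of its underside as it stands.

How it is judged:
By the outcome, as a careful person would: the job done as asked, in the order asked, and still so for the second after the job is handed in, with the robot touching nothing.
It also fails if it takes over 72 s, if anything falls off the work surface, if the arm or the gripper's body presses on something with over 40 N, if the wrist force passes 120 N, or if a joint passes its speed limit or range.

## Working session

There is one attempt and no reset: what is moved stays moved. The work goes in short steps, Python scripts to look and compute and a tool call to move; the robot and the scene stay as the last step left them, time stands still between calls to the robot, and variables do not carry over. Pictures are saved under pics/ and viewed, about 8 in all and at most 12, crops included, and the job is handed in when it is done.

Besides the shell and the picture viewer there is one more tool, called after "Call:" as a command line: name --argument value ..., lists and objects as JSON in quotes. drive_tool: Moves the arm, as the interface text tells. Its arguments: {"type":"object","properties":{"commands":{"type":"string"}},"required":["commands"]}

```bash
mkdir -p pics; ls
python3 - <<'E'
from plant import manip
import cv2
print(manip.state())
for n in("top","side"):
    cv2.imwrite(f"pics/{n}0.png",manip.grab_frame(n)[:,:,::-1]); print(n,manip.camera_params(n))
print(manip.camera_params("wrist"), manip.pinch_z)
E
```

```text
pics
{'time': 0.0, 'joint_pos': array([ 1.08200548e+00,  5.33370627e-02,  1.61427590e+00,  3.28426762e-06,
        1.47596510e+00, -1.19011490e-01]), 'joint_vel': array([ 7.47738551e-05, -8.32213537e-04,  9.42170298e-05,  1.69313913e-03,
       -1.76706596e-04, -8.73919035e-05]), 'joint_efforts': array([-1.94888678e-03, -3.93687665e+01, -3.70172918e+01, -2.06074205e-04,
        7.02439065e-03,  3.12659074e-05]), 'tool_pos': array([0.22560027, 0.5822141 , 0.23008609]), 'tool_rot': array([-2.98621330e-04,  1.83838156e-01,  9.82956025e-01, -9.46725687e-04]), 'contact_force': array([ 0.56785808,  0.14734642, -0.14332548]), 'ft_torque': array([ 0.00219889,  0.02716228, -0.01810003]), 'gripper_width': 1.00218683864805}
top {'fx': 610.4736931085172, 'fy': 610.4736931085172, 'cx': 320.40669063746753, 'cy': 241.90500446626692, 'xyz': array([0.48484129, 0.05239212, 1.43283819]), 'orientation': array([-0.0239964 ,  0.71274595, -0.7005603 ,  0.02515267])}
side {'fx': 560.8793353288003, 'fy': 560.8793353288003, 'cx': 312.3147252678838, 'cy': 237.48632209444912, 'xyz': array([ 0.28948378, -0.7470793 ,  1.06005943]), 'orientation': array([-0.35714835,  0.92077911, -0.14579092,  0.0579301 ])}
{'fx': 361.74847895342634, 'fy': 361.74847895342634, 'cx': 324.01637837488545, 'cy': 239.68284027953683, 'xyz': array([0.15422258, 0.6109551 , 0.37292554]), 'orientation': array([0.12569056, 0.81521828, 0.55895069, 0.08482437])} 0.0187
```

View pics/top0.png

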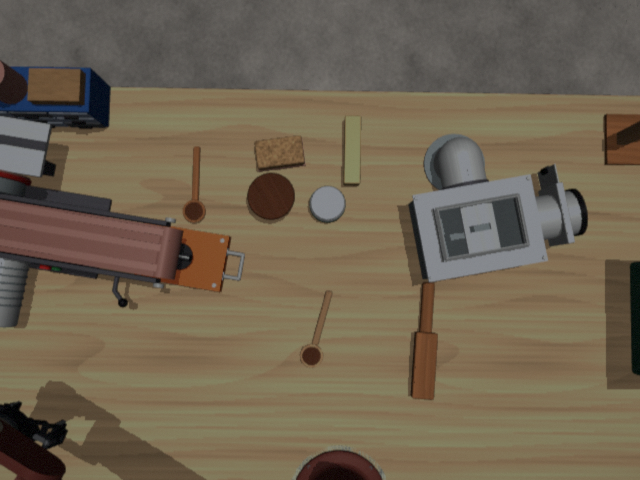

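View pics/side0.png

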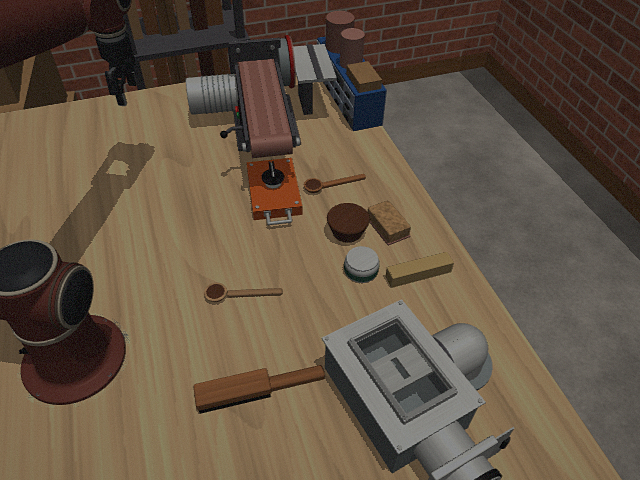

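```bash
cat > h.py <<'E'
from plant import manip
import numpy as np, cv2
from scipy.spatial.transform import Rotation as R
def rot(q): return R.from_quat(np.roll(q,-1))
def ray(p,uv,z):
    d=rot(p["orientation"]).apply([(uv[0]-p["cx"])/p["fx"],(uv[1]-p["cy"])/p["fy"],1]); o=np.array(p["xyz"])
    return o+d*(z-o[2])/d[2]
def pix(p,X):
    c=rot(p["orientation"]).inv().apply(np.array(X)-p["xyz"]); return c[0]/c[2]*p["fx"]+p["cx"],c[1]/c[2]*p["fy"]+p["cy"]
def orange(im):
    h=cv2.cvtColor(im,cv2.COLOR_RGB2HSV); return cv2.inRange(h,(4,215,110),(16,255,255))
def big(m):
    c,_=cv2.findContours(m,cv2.RETR_EXTERNAL,cv2.CHAIN_APPROX_NONE); return max(c,key=cv2.contourArea)
E
python3 - <<'E'
from h import *
for n in("top","side"):
    p=manip.camera_params(n); im=cv2.imread(f"pics/{n}0.png")[:,:,::-1].copy()
    c=big(orange(im)); 
    print(n,cv2.boxPoints(cv2.minAreaRect(c)),cv2.approxPolyDP(c,4,True)[:,0].tolist())
p=manip.camera_params("top")
im=cv2.imread("pics/top0.png")
h=cv2.cvtColor(im,cv2.COLOR_BGR2HSV)
a=cv2.resize(im[160:340,90:270],None,fx=3,fy=3,interpolation=cv2.INTER_CUBIC);b=cv2.resize(im[160:300,400:560],None,fx=2.5,fy=2.5,interpolation=cv2.INTER_CUBIC)
o=np.zeros((540,945,3),np.uint8);o[:,:540]=a;o[:350,540:940]=b
cv2.imwrite("pics/c1.png",o[:,:940][:, :].copy() if 0 else cv2.resize(o,(800,457)))
E
```

```text
Traceback (most recent call last):
  File "h.py", line 13, in big
    c,_=cv2.findContours(m,cv2.RETR_EXTERNAL,cv2.CHAIN_APPROX_NONE); return max(c,key=cv2.contourArea)
                                                                            ~~~^^^^^^^^^^^^^^^^^^^^^^^
ValueError: max() iterable argument is empty
```

```bash
sed -i 's/(4,215,110),(16,255,255)/(5,200,120),(13,255,255)/' h.py
python3 - <<'E'
from h import *
im=cv2.imread("pics/top0.png"); h=cv2.cvtColor(im,cv2.COLOR_BGR2HSV)
print(h[260,212],h[280,205],h[245,222])
im=cv2.imread("pics/side0.png"); h=cv2.cvtColor(im,cv2.COLOR_BGR2HSV); print(h[200,270],h[212,262])
im=cv2.imread("pics/top0.png")
a=cv2.resize(im[160:340,90:270],None,fx=3,fy=3,interpolation=cv2.INTER_CUBIC);b=cv2.resize(im[160:300,400:560],None,fx=2.5,fy=2.5,interpolation=cv2.INTER_CUBIC)
o=np.zeros((540,940,3),np.uint8);o[:,:540]=a;o[:350,540:940]=b
cv2.imwrite("pics/c1.png",cv2.resize(o,(799,459)))
E
```

```text
[ 12 174 129] [ 12 174 129] [ 12 175 130]
[ 10 206 136] [  9 225  67]
```

View pics/c1.png

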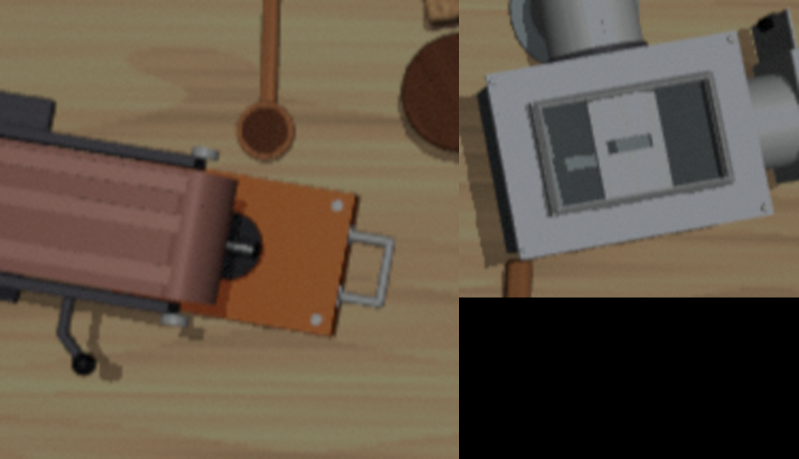

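Run:
```python
from h import *
p=manip.camera_params("top");s=manip.camera_params("side")
a=ray(p,(230.4,235.7),.033);b=ray(p,(220.5,291.3),.033);bw=ray(p,(241.7,266.7),.022)
print("cover end",a,b,np.linalg.norm(a-b),"dir",np.degrees(np.arctan2(*(a-b)[[1,0]])),"bow",bw)
# slot ends in top
print("wing slot end",ray(p,(90+250*.392,160+249*.392),.086))
F=[ray(p,q,.115) for q in((413.6,195.3),(529.9,175.1),(546.8,260.2),(428.7,282.4))]
c=np.mean(F,0); print("flange",np.array(F),c)
for i in range(4):
    d=F[(i+1)%4]-F[i]; print(np.linalg.norm(d),np.degrees(np.arctan2(d[1],d[0])))
sl=[(607,142),(653,134),(609,151),(654,145)]
print("slot",np.mean([ray(p,(400+(u-459)*.4706,160+v*.4706),.117) for u,v in sl],0))
nk=[(530,104),(713,72),(734,182),(551,215)]
N=[ray(p,(400+(u-459)*.4706,160+v*.4706),.137) for u,v in nk];print("neck",np.mean(N,0))
for i in range(4):
    d=N[(i+1)%4]-N[i]; print(np.linalg.norm(d),np.degrees(np.arctan2(d[1],d[0])))
# side: cover corners at approx
for uv in((253,217),(301,210)): print(ray(s,uv,.033))
print("bow side",ray(s,(281,221),.022))
# objects
for n,uv in dict(spoonR=(195,212),spoonB=(311,356),spoonBh=(328,293),bowl=(271,197),tin=(327,204),belt_u=(172,222),belt_l=(163,283)).items(): print(n,ray(p,uv,.03 if 'belt' not in n else .16))
```

```text
cover end [0.59304895 0.25812118 0.033     ] [0.46526095 0.27723897 0.033     ] 0.1292101504218752 dir -8.508661867757903 bow [0.52255776 0.23168564 0.022     ]
wing slot end [0.5388535 0.3425159 0.086    ]
flange [[ 0.68178998 -0.1500127   0.115     ]
 [ 0.73065698 -0.4035654   0.115     ]
 [ 0.54546757 -0.43887154  0.115     ]
 [ 0.49320527 -0.18379826  0.115     ]] [ 0.61277995 -0.29406198  0.115     ]
0.2582188135634934 -79.09118704534096
0.18852490559402008 -169.20615817660445
0.26037228153999037 101.57915195640446
0.19158720831423826 10.156974314034693
slot [ 0.61421114 -0.29577663  0.117     ]
neck [ 0.61219486 -0.29179834  0.137     ]
0.1877200642259478 -79.04826704294487
0.11259065707532472 -169.54199211875874
0.18680697441592306 101.18294914236016
0.11334034498503613 10.92363353095164
[0.46008343 0.2590224  0.033     ]
[0.58481042 0.24549002 0.033     ]
bow side [0.52702192 0.2335826  0.022     ]
spoonR [0.64677133 0.34181378 0.03      ]
spoonB [0.32214667 0.06785854 0.03      ]
spoonBh [0.46555774 0.03153486 0.03      ]
bowl [0.68475029 0.1670823  0.03      ]
tin [0.67070168 0.03719342 0.03      ]
belt_u [0.60987559 0.36245645 0.16      ]
belt_l [0.48218461 0.37681844 0.16      ]
```

Call:
drive_tool --commands "30 0 -1 0 -10.7; 30 0 -1 0 -2; 30 0 -1 0 0; 30 0 -1 0 0; 30 0 -1 0 0; 30 -1 -1 0 0; 30 -1 -1 0 0; 30 -1 -1 0 0"

```text
time: 1.1
tool_pos: [0.2723, 0.3327, 0.2309]
tool_rot: [-0.0, 0.074, 0.997, -0.0]
contact_force: [0.1, 0.0, 1.4]
gripper_width: 0.353
```

Call:
drive_tool --commands "30 -1 -1 0 0; 30 -1 -1 0 0; 30 -1 0 0 0; 30 -1 0 0 0; 30 -1 0 0 0; 30 -1 0 0 0; 30 -1 0 0 0; 30 0 0 0 0"

```text
time: 2.1
tool_pos: [0.4718, 0.243, 0.2305]
tool_rot: [-0.001, 0.075, 0.997, -0.0]
contact_force: [0.3, -1.2, -0.7]
gripper_width: 0.354
```

```bash
cat >> h.py <<'E'
def delta(x,y,z,ang):
    "tool-axis shift in 30 mm units and turn (deg) to reach TCP xyz with tool y at ang deg"
    s=manip.state(); r=rot(s["tool_rot"]); d=r.inv().apply(np.array([x,y,z])-s["tool_pos"])/.03
    yv=r.apply([0,1,0]); now=np.degrees(np.arctan2(yv[1],yv[0])); t=(now-ang+90)%180-90
    print("t",s["time"],"pos",s["tool_pos"].round(4),"yang",round(now,2),"tilt",r.apply([0,0,1])[:2].round(3),"d",d.round(2),"turn",round(t,1),"F",s["contact_force"].round(1),"w",round(s["gripper_width"]*85.4,1))
def snap(name,f):
    p=manip.camera_params(name); im=manip.grab_frame(name); cv2.imwrite("pics/"+f,im[:,:,::-1]); return p,im
E
python3 - <<'E'
from h import *
delta(.523,.232,.006,81.5)
p,im=snap("wrist","w1.png"); print(pix(p,(.523,.232,.02)),pix(p,(.529,.268,.033)))
E
```

```text
t 2.1 pos [0.4718 0.243  0.2305] yang 81.42 tilt [-0.001 -0.001] d [-1.75 -0.1   7.48] turn -0.1 F [ 0.3 -1.2 -0.7] w 30.2
(np.float64(320.3855837181194), np.float64(256.5876276696078)) (np.float64(356.5666158249363), np.float64(261.592383556848))
```

View pics/w1.png

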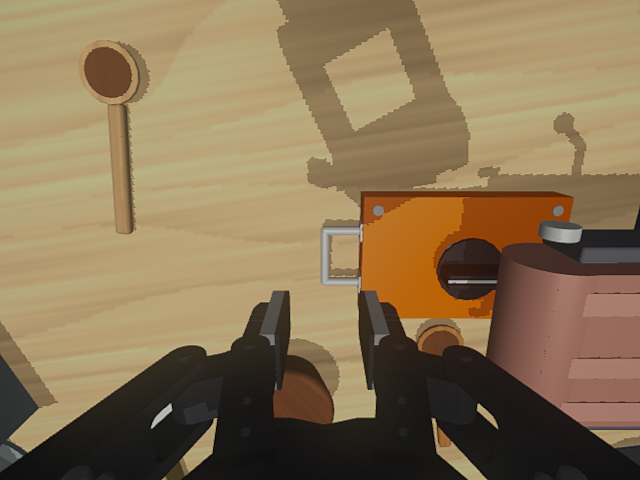

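Run:
```python
from h import *
p=manip.camera_params("wrist")
b=ray(p,(326,257),.022);print(b, ray(p,(361,192),.033),ray(p,(360,318),.033), ray(p,(470,268),.058))
delta(b[0],b[1],.006,81.5)
```

```text
[0.52260857 0.23815359 0.022     ] [0.45875765 0.28103895 0.033     ] [0.59177387 0.26422383 0.033     ] [0.54025418 0.3716266  0.058     ]
t 2.15 pos [0.4708 0.2433 0.2305] yang 81.46 tilt [-0.002 -0.   ] d [-1.74  0.09  7.48] turn -0.0 F [-0.6  0.8 -0.2] w 30.1
```

Call:
drive_tool --commands "30 -0.88 0 0 0; 30 -0.88 0.05 1 0; 30 0 0 1 0; 30 0 0 1 0; 30 0 0 1 0; 30 0 0 1 0; 30 0 0 0 0; 30 0 0 0 0"

```text
time: 3.15
tool_pos: [0.5235, 0.2378, 0.0826]
tool_rot: [0.001, 0.074, 0.997, 0.0]
contact_force: [0.1, -0.2, -0.2]
gripper_width: 0.349
```

Run:
```python
from h import *
delta(.5226,.2375,.006,81.5)
p,im=snap("wrist","w2.png")
```

```text
t 3.15 pos [0.5235 0.2378 0.0826] yang 81.54 tilt [0.001 0.001] d [ 0.03 -0.01  2.55] turn 0.0 F [ 0.1 -0.2 -0.2] w 29.8
```

View pics/w2.png

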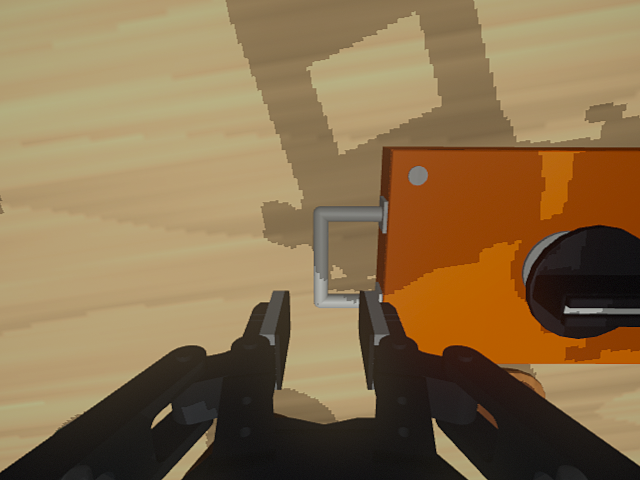

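Run:
```python
from h import *
p=manip.camera_params("wrist")
b=ray(p,(320,256),.022);print(b, pix(p,(.5235,.2378,.022)))
delta(b[0],b[1],.006,81.5)
```

```text
[0.52159728 0.2365936  0.022     ] (np.float64(322.4594520849482), np.float64(258.6659338013537))
t 3.2 pos [0.5241 0.2378 0.0832] yang 81.53 tilt [0.003 0.001] d [ 0.08 -0.06  2.57] turn 0.0 F [0.4 0.  0.8] w 29.8
```

Aligned. Descend, close, then check before pulling.

Call:
drive_tool --commands "30 0.05 -0.03 0.85 0; 30 0 0 0.85 0; 30 0 0 0.8 0; 30 0 0 0 0; 0 0 0 0 0; 0 0 0 0 0; 0 0 0 0 0; 0 0 0 0 0"

```text
time: 4.2
tool_pos: [0.5232, 0.2371, 0.0085]
tool_rot: [0.002, 0.074, 0.997, 0.001]
contact_force: [-1.4, -1.4, 5.5]
gripper_width: 0.075
```

Call:
drive_tool --commands "0 0 -0.4 0 0; 0 0 -0.7 0 0; 0 0 -0.8 0 0; 0 0 -0.8 0 0; 0 0 -0.8 0 0; 0 0 -0.8 0 0; 0 0 -0.5 0 0; 0 0 -0.2 0 0"

```text
time: 5.2
tool_pos: [0.5016, 0.0888, 0.0085]
tool_rot: [0.002, 0.075, 0.997, 0.002]
contact_force: [1.1, 7.0, 6.3]
gripper_width: 0.075
```

Call:
drive_tool --commands "0 0 0 0 0; 30 0 0 0 0; 30 0 0 0 0; 30 0 0 0 0; 30 0 0 -0.3 0; 60 0 0 -1 0; 85 0 0 -1 0; 85 0 0 -1 0"

```text
time: 6.2
tool_pos: [0.4995, 0.0883, 0.1068]
tool_rot: [0.0, 0.074, 0.997, -0.0]
contact_force: [-0.1, -0.3, 0.2]
gripper_width: 0.964
```

Call:
drive_tool --commands "85 0 0 -1 10; 85 0 0 -1 10; 85 0 0.5 0 10; 85 0 0 0 10; 85 0 0 0 10; 85 0 0 0 10; 85 0 0 0 10; 85 0 0 0 10"

```text
time: 7.2
tool_pos: [0.5067, 0.1015, 0.1658]
tool_rot: [0.0, 0.7, 0.714, 0.0]
contact_force: [0.0, -0.1, 0.3]
gripper_width: 0.992
```

Run:
```python
from h import *
delta(.522,.225,.2,171.5)
p,im=snap("wrist","w3.png");t,ti=snap("top","t3.png");cv2.imwrite("pics/t3c.png",cv2.resize(ti[180:330,150:350,::-1],None,fx=3,fy=3))
```

```text
t 7.2 pos [0.5067 0.1015 0.1658] yang 1.19 tilt [ 0. -0.] d [ 4.11  0.6  -1.14] turn 9.7 F [ 0.  -0.1  0.3] w 84.7
```

View pics/w3.png

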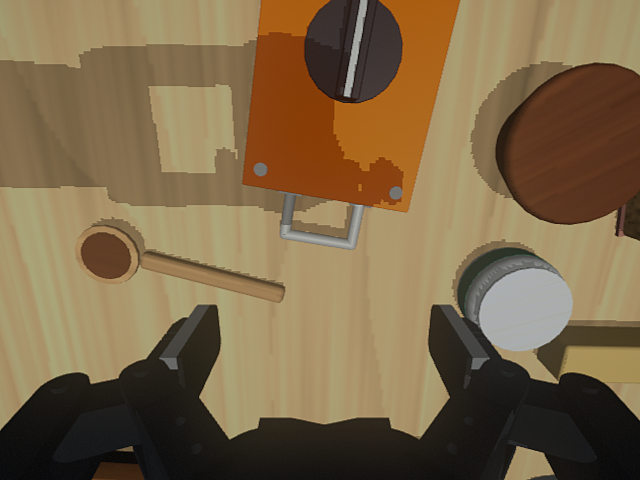

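Run:
```python
from h import *
p=manip.camera_params("wrist")
a=ray(p,(243,184),.033);b=ray(p,(408,212),.033)
print(a,b,np.linalg.norm(a-b),np.degrees(np.arctan2(*(b-a)[[1,0]])))
n=np.array([-(b-a)[1],(b-a)[0],0])/np.linalg.norm(b-a);print("centre from end",(a+b)/2+n*.1)
w=ray(p,(354,48),.058); print("disc",w)
# upper edges: side lines
l=ray(p,(260,0),.033);print("left edge ang",np.degrees(np.arctan2(*(l-a)[[1,0]])))
t,ti=manip.camera_params("top"),cv2.imread("pics/t3.png")
h=cv2.cvtColor(ti,cv2.COLOR_BGR2HSV);c=big(cv2.inRange(h,(8,140,60),(14,255,255)))
bx=cv2.boxPoints(cv2.minAreaRect(c));print(bx,[ray(t,q,.033)[:2].round(4) for q in bx])
delta(w[0],w[1],.12,-8.5)
```

```text
[0.44416758 0.13495256 0.033     ] [0.57189541 0.1166108  0.033     ] 0.12903805592692347 -8.171829580639736
centre from end [0.52224572 0.2247663  0.033     ]
disc [0.52203346 0.22556938 0.058     ]
left edge ang 82.50860164150737
[[197.24326 287.54056]
 [206.51352 231.91893]
 [288.0811  245.51352]
 [278.81082 301.13513]] [array([0.4729, 0.3306]), array([0.6008, 0.3133]), array([0.5727, 0.125 ]), array([0.4452, 0.1436])]
t 7.3 pos [0.5067 0.1015 0.1658] yang 1.53 tilt [ 0.001 -0.   ] d [4.12 0.62 1.53] turn 10.0 F [ 0.7 -0.8 -0.5] w 85.1
```

View pics/t3c.png

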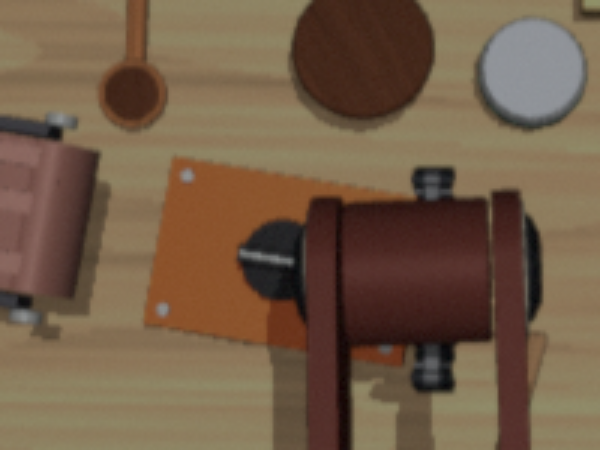

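Call:
drive_tool --commands "50 0 0 0 9.7; 50 0.8 0 0 0; 50 1 0 0 0; 50 1 0 0 0; 50 1 -0.08 0 0; 50 0.35 0 0.7 0; 50 0 0 0.8 0; 50 0 0 0 0"

```text
time: 8.3
tool_pos: [0.5196, 0.2239, 0.1164]
tool_rot: [-0.001, 0.755, 0.655, -0.003]
contact_force: [-0.5, -0.7, -0.1]
gripper_width: 0.585
```

Run:
```python
from h import *
delta(.522,.225,.061,-8.2)
p,im=snap("wrist","w4.png"); print(pix(p,(.522,.225,.086)))
```

```text
t 8.3 pos [0.5196 0.2239 0.1164] yang -8.12 tilt [-0.007 -0.002] d [0.05 0.09 1.85] turn 0.1 F [-0.5 -0.7 -0.1] w 50.0
(np.float64(328.8905787176945), np.float64(278.96611661185295))
```

View pics/w4.png

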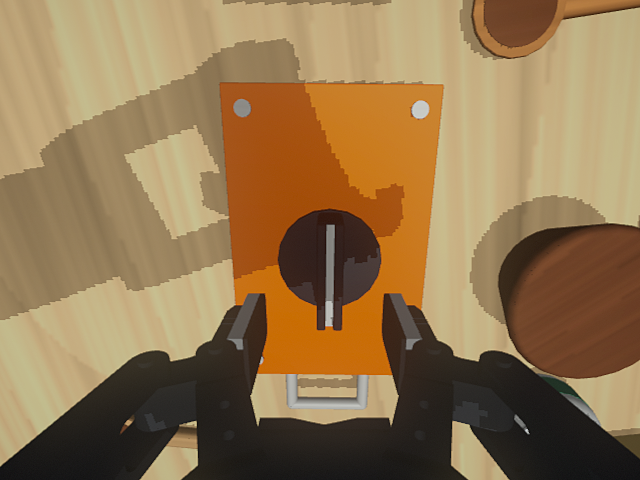

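Call:
drive_tool --commands "50 0.03 0.08 0.6 0; 50 0 0 0.6 0; 50 0 0 0.62 0; 50 0 0 0 0; 5 0 0 0 0; 5 0 0 0 0; 5 0 0 0 0; 5 0 0 0 0"

```text
time: 9.35
tool_pos: [0.5248, 0.2258, 0.0663]
tool_rot: [0.0, 0.756, 0.655, 0.0]
contact_force: [-1.1, 1.3, 0.5]
gripper_width: 0.148
```

Call:
drive_tool --commands "5 0 0 -0.2 0; 5 0 0 -0.4 0; 5 0 0 -0.6 0; 5 0 0 -0.8 0; 5 0 0 -0.8 0; 5 0 0 -0.8 0; 5 0 0 -0.4 0; 5 0 0 0 0"

```text
time: 10.35
tool_pos: [0.5252, 0.2258, 0.1872]
tool_rot: [0.001, 0.756, 0.655, 0.001]
contact_force: [0.9, -0.5, -5.5]
gripper_width: 0.148
```

Run:
```python
from h import *
delta(.613,-.294,.215,11)
p,im=snap("wrist","w5.png"); t,ti=snap("side","s5.png")
cv2.imwrite("pics/m5.png",np.hstack([im[::2,::2],ti[60:300,180:500]])[:,:,::-1])
```

```text
t 10.35 pos [0.5252 0.2258 0.1872] yang -8.19 tilt [0.003 0.001] d [-16.73   5.36  -0.93] turn -19.2 F [ 0.9 -0.5 -5.5] w 12.7
```

View pics/m5.png

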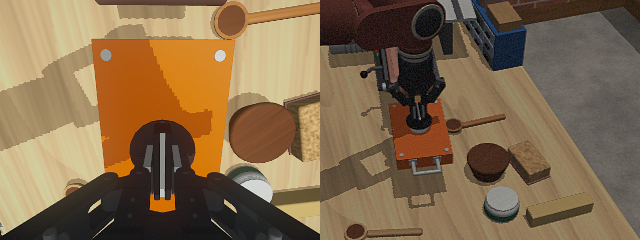

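Call:
drive_tool --commands "5 0 0 -0.6 -5; 5 0 0 -0.8 -9.6; 5 0 0 -0.8 -4.6; 5 -0.4 -0.2 -0.6 0; 5 -0.7 -0.4 -0.3 0; 5 -0.9 -0.4 0 0; 5 -0.9 -0.4 0 0; 5 -0.9 -0.4 0 0"

```text
time: 11.45
tool_pos: [0.4922, 0.1017, 0.2775]
tool_rot: [-0.001, 0.637, 0.771, -0.001]
contact_force: [1.2, 0.2, -6.0]
gripper_width: 0.146
```

Call:
drive_tool --commands "5 -0.9 -0.4 0 0; 5 -0.9 -0.4 0 0; 5 -0.9 -0.4 0 0; 5 -0.9 -0.4 0 0; 5 -0.9 -0.4 0 0; 5 -0.9 -0.4 0 0; 5 -0.9 -0.4 0 0; 5 -0.9 -0.4 0 0"

```text
time: 12.45
tool_pos: [0.439, -0.1281, 0.2776]
tool_rot: [-0.001, 0.637, 0.771, -0.0]
contact_force: [0.5, -0.4, -5.7]
gripper_width: 0.15
```

Call:
drive_tool --commands "5 -0.9 -0.4 0 0; 5 -0.9 -0.4 0 0; 5 -0.8 -0.2 0 0; 5 -0.5 0 0 0; 5 -0.2 0 0 0; 5 0 0 0 0; 5 0 0 0 0; 5 0 0 0 0"

```text
time: 13.45
tool_pos: [0.4299, -0.2293, 0.2787]
tool_rot: [-0.0, 0.636, 0.772, 0.0]
contact_force: [0.3, 0.4, -6.0]
gripper_width: 0.146
```

Run:
```python
from h import *
delta(.613,-.294,.235,11)
p,im=snap("wrist","w6.png"); print(pix(p,(.613,-.294,.115)))
```

```text
t 13.45 pos [ 0.4299 -0.2293  0.2787] yang 11.06 tilt [0. 0.] d [-3.29  5.58  1.46] turn 0.1 F [ 0.3  0.4 -6. ] w 12.5
(np.float64(499.01490428013267), np.float64(319.3546813846237))
```

View pics/w6.png

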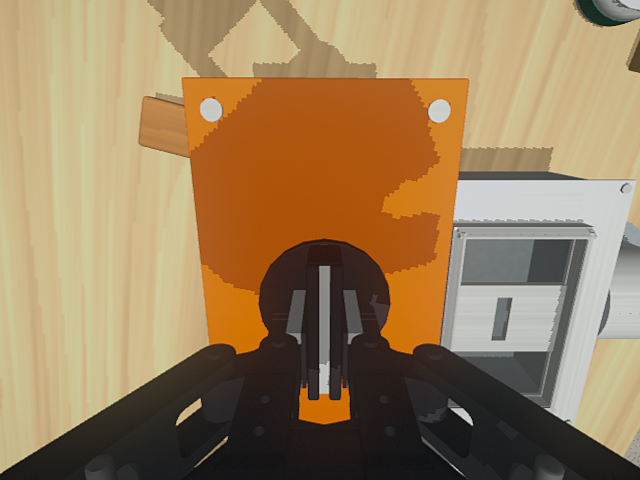

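Run:
```python
from h import *
p=manip.camera_params("wrist"); im=cv2.imread("pics/w6.png")
ang=lambda a,b:round(np.degrees(np.arctan2(*(b-a)[[1,0]])),2)
a=ray(p,(183,79),.2454);b=ray(p,(469,79),.2454);print("cover",np.linalg.norm(a-b),ang(a,b))
n=np.array([(b-a)[1],-(b-a)[0],0])/np.linalg.norm(b-a);print("cover centre",(a+b)/2+n*.1)
print("slot",ray(p,(502,319),.117))
A=ray(p,(594,229),.137);B=ray(p,(545,406),.137);C=ray(p,(456,228),.137);print("neck",ang(B,A),ang(C,A),np.linalg.norm(A-C),np.linalg.norm(A-B),A,B,C)
c=np.vstack([cv2.resize(im[170:430,430:640],None,fx=2.2,fy=2.2,interpolation=cv2.INTER_CUBIC)]);cv2.imwrite("pics/c6.png",c)
```

```text
cover 0.12806577598673735 11.1
cover centre [ 0.43143068 -0.23174142  0.2454    ]
slot [ 0.6143753  -0.29230746  0.117     ]
neck 98.66 10.66 0.11286754396874252 0.17739953239341524 [ 0.64713156 -0.18982746  0.137     ] [ 0.6738402  -0.36520489  0.137     ] [ 0.53621315 -0.21071263  0.137     ]
```

View pics/c6.png

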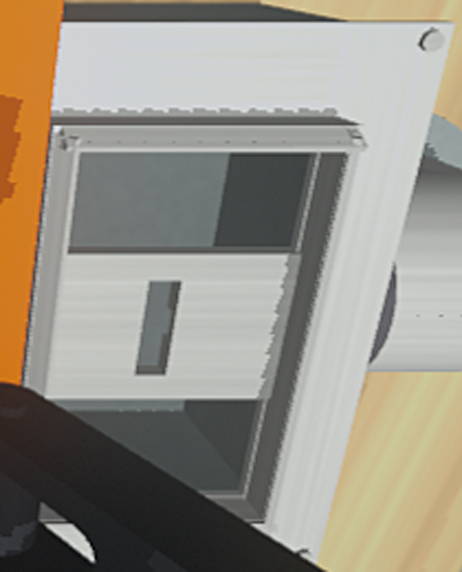

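Run:
```python
from h import *
p=manip.camera_params("wrist")
f=lambda u,v,z:ray(p,(430+u/2.2,170+v/2.2),z)
ang=lambda a,b:round(np.degrees(np.arctan2(*(b-a)[[1,0]])),2)
print("bolts",ang(f(305,555,.117),f(431,40,.117)))
print("flange top edge",ang(f(70,19,.115),f(452,22,.115)),"bar edges",ang(f(62,253,.117),f(295,253,.117)),ang(f(40,398,.117),f(262,398,.117)))
k=f(452,22,.115)
for y in(10.5,11.,11.5): print(y,k-R.from_euler("z",y,degrees=True).apply([.09,.125,0]))
m=(f(62,253,.117)+f(40,398,.117)+f(295,253,.117)+f(262,398,.117))/4;print("bar",m)
delta(.6145,-.293,.235,10.9)
```

```text
bolts 101.48
flange top edge 10.65 bar edges 11.09 11.09
10.5 [ 0.61600451 -0.28487899  0.115     ]
11.0 [ 0.61722268 -0.28544714  0.115     ]
11.5 [ 0.61844578 -0.28600463  0.115     ]
bar [ 0.61687285 -0.2917829   0.117     ]
t 13.5 pos [ 0.4299 -0.2294  0.2788] yang 11.05 tilt [0. 0.] d [-3.26  5.63  1.46] turn 0.2 F [ 0.2 -0.5 -6.3] w 12.7
```

Call:
drive_tool --commands "5 -0.3 0.4 0 0; 5 -0.5 0.8 0 0; 5 -0.5 0.9 0 0; 5 -0.5 0.9 0 0; 5 -0.5 0.9 0 0; 5 -0.5 0.9 0.4 0; 5 -0.3 0.6 0.5 0; 5 -0.1 0.21 0.5 0"

```text
time: 14.5
tool_pos: [0.6142, -0.2918, 0.2356]
tool_rot: [-0.0, 0.636, 0.772, -0.0]
contact_force: [-0.8, -0.6, -5.0]
gripper_width: 0.144
```

Run:
```python
from h import *
p,im=snap("wrist","w7.png"); s,si=snap("side","s7.png")
delta(.6135,-.2915,.235,11)
c=cv2.resize(si[200:440,240:560],(640,480),interpolation=cv2.INTER_CUBIC)
cv2.imwrite("pics/m7.png",np.hstack([c,cv2.resize(im[:240,160:480],None,fx=.5,fy=.5)] if 0 else [c])[:,:,::-1])
```

```text
t 14.6 pos [ 0.6124 -0.291   0.2332] yang 11.04 tilt [-0.005  0.003] d [-0.02  0.03 -0.06] turn 0.0 F [-0.5  1.3 -5.9] w 12.6
```

View pics/m7.png

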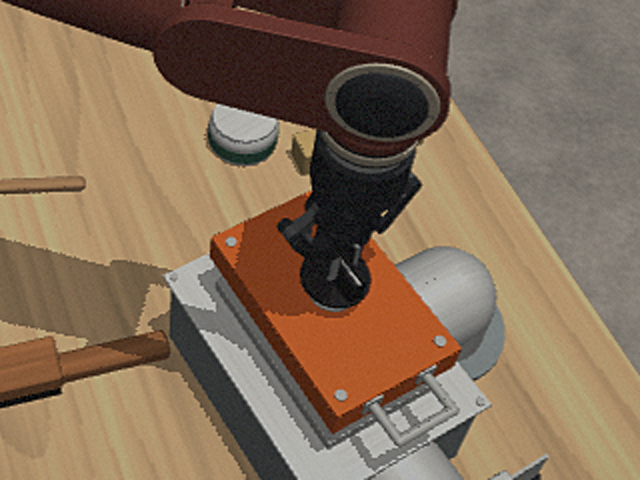

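Run:
```python
from h import *
s=manip.camera_params("side")
f=lambda u,v,z:ray(s,(240+u/2,200+v/2),z)
a,b,c=f(211,243,.2005),f(461,352,.2005),f(333,418,.2005); print("cover",(a+b)/2,np.linalg.norm(a-b),.2385,np.degrees(np.arctan2(*(b-c)[[1,0]])))
a,b=f(166,275,.115),f(490,402,.115);print("flange",(a+b)/2,np.linalg.norm(a-b),np.hypot(.19,.26))
delta(.6135,-.2915,.2,11)
```

```text
cover [ 0.60989075 -0.30149441  0.2005    ] 0.2347611708086638 0.2385 9.202859178670181
flange [ 0.61445611 -0.29419397  0.115     ] 0.31951586698770124 0.3220248437620924
t 14.6 pos [ 0.6124 -0.291   0.2332] yang 11.04 tilt [-0.005  0.003] d [-0.03  0.04  1.11] turn 0.0 F [-0.5  1.3 -5.9] w 12.6
```

Run:
```python
from h import *
for n,f in(("side","s7.png"),("wrist","w7.png"),("wrist","w6.png")):
    im=cv2.imread("pics/"+f); h=cv2.cvtColor(im,cv2.COLOR_BGR2HSV)
    m=cv2.inRange(h,(4,150,60),(16,255,255)); 
    if n=="side": m[:, :340]=0;m[:290]=0
    c=big(m); hull=cv2.convexHull(c)
    print(f,cv2.contourArea(c),cv2.approxPolyDP(hull,3,True)[:,0].tolist())
s=manip.camera_params("side")
q=R.from_euler("z",11,degrees=True)
for z in(.1687,.2017): print(z,[tuple(np.round(pix(s,np.array([.6135,-.2915,z])+q.apply([x,y,0])),1)) for x,y in((-.065,.1),(.065,.1),(.065,-.1),(-.065,-.1))])
print([tuple(np.round(pix(s,np.array([.6135,-.2925,.115])+q.apply([x,y,0])),1)) for x,y in((-.095,.13),(.095,-.13))])
p=manip.camera_params("wrist")
print("wrist",[tuple(np.round(pix(p,np.array([.6135,-.2915,.2005])+q.apply([x,y,0])),1)) for x,y in((-.065,.1),(.065,.1))])
```

```text
s7.png 6117.0 [[395, 295], [429, 323], [470, 374], [465, 383], [406, 416], [345, 328], [346, 318]]
w7.png 56927.0 [[468, 79], [438, 345], [412, 354], [236, 354], [210, 345], [182, 78]]
w6.png 59449.5 [[144, 97], [184, 77], [468, 79], [438, 345], [412, 354], [236, 354], [210, 345], [139, 143]]
0.1687 [(np.float64(343.8), np.float64(325.9)), (np.float64(400.6), np.float64(298.7)), (np.float64(466.7), np.float64(380.0)), (np.float64(405.8), np.float64(414.2))]
0.2017 [(np.float64(344.6), np.float64(315.8)), (np.float64(402.6), np.float64(288.5)), (np.float64(470.7), np.float64(370.5)), (np.float64(408.4), np.float64(405.3))]
[(np.float64(321.8), np.float64(336.5)), (np.float64(484.7), np.float64(400.9))]
wrist [(np.float64(181.0), np.float64(74.4)), (np.float64(472.8), np.float64(74.7))]
```

Call:
drive_tool --commands "5 0.05 0.02 0 0; 5 0 0 0.3 0; 5 0 0 0.3 0; 5 0 0 0.2 0; 5 0 0 0.15 0; 5 0 0 0.1 0; 5 0 0 0 0; 5 0 0 0 0"

```text
time: 15.6
tool_pos: [0.6138, -0.2905, 0.2055]
tool_rot: [0.0, 0.636, 0.772, 0.0]
contact_force: [0.7, 0.0, -5.7]
gripper_width: 0.148
```

Call:
drive_tool --commands "5 0 0 0.1 0; 5 0 0 0.1 0; 5 0 0 0.1 0; 5 0 0 0.1 0; 5 0 0 0 0; 5 0 0 0 0; 5 0 0 0 0; 5 0 0 0 0"

```text
time: 16.6
tool_pos: [0.6138, -0.2905, 0.1934]
tool_rot: [0.0, 0.636, 0.772, 0.0]
contact_force: [0.2, -0.3, -5.8]
gripper_width: 0.149
```

Call:
drive_tool --commands "5 0 0 0.1 0; 5 0 0 0.1 0; 5 0 0 0.05 0; 5 0 0 0 0; 5 0 0 0.05 0; 5 0 0 0 0; 5 0 0 0 0; 5 0 0 0 0"

```text
time: 17.6
tool_pos: [0.6137, -0.2904, 0.1843]
tool_rot: [0.0, 0.636, 0.772, 0.0]
contact_force: [1.6, -0.7, -5.4]
gripper_width: 0.146
```

Call:
drive_tool --commands "5 0 0 0.05 0; 5 0 0 0 0; 5 0 0 0.05 0; 5 0 0 0 0; 5 0 0 0.05 0; 5 0 0 0 0; 5 0 0 0 0; 5 0 0 0 0"

```text
time: 18.6
tool_pos: [0.6138, -0.2905, 0.1801]
tool_rot: [0.0, 0.636, 0.772, 0.0]
contact_force: [-2.6, 1.7, 1.3]
gripper_width: 0.143
```

Call:
drive_tool --commands "5 0 0 0.08 0; 5 0 0 0.08 0; 5 0 0 0.08 0; 5 0 0 0.06 0; 5 0 0 0 0; 5 0 0 0 0; 5 0 0 0 0; 5 0 0 0 0"

```text
time: 19.6
tool_pos: [0.6139, -0.2905, 0.1714]
tool_rot: [0.0, 0.636, 0.772, 0.0]
contact_force: [-3.8, 2.6, 5.6]
gripper_width: 0.151
```

Call:
drive_tool --commands "5 0 0 0.08 0; 5 0 0 0.08 0; 5 0 0 0.04 0; 5 0 0 0 0; 5 0 0 0.04 0; 5 0 0 0 0; 5 0 0 0 0; 5 0 0 0 0"

```text
time: 20.6
tool_pos: [0.6139, -0.2905, 0.1651]
tool_rot: [0.0, 0.636, 0.772, 0.0]
contact_force: [-4.8, 3.0, 8.5]
gripper_width: 0.149
```

Call:
drive_tool --commands "5 0.03 -0.03 0 0; 5 0 0 0.05 0; 5 0 0 0.05 0; 5 0 0 0.02 0; 5 0 0 0 0; 5 0 0 0 0; 5 0 0 0 0; 5 0 0 0 0"

```text
time: 21.6
tool_pos: [0.6139, -0.2905, 0.1638]
tool_rot: [0.002, 0.636, 0.772, 0.0]
contact_force: [-4.6, 2.6, 12.9]
gripper_width: 0.147
```

Call:
drive_tool --commands "5 0 0 0.06 0; 5 0 0 0 0; 5 0 0 0 0; 5 0 0 0 0; 5 0 0 0 0; 5 0 0 0 0; 5 0 0 0 0; 5 0 0 0 0"

```text
time: 22.6
tool_pos: [0.614, -0.2906, 0.1637]
tool_rot: [0.002, 0.636, 0.772, 0.0]
contact_force: [-7.9, 3.3, 19.1]
gripper_width: 0.148
```

Call:
drive_tool --commands "5 0 0 0 3; 5 0 0 0 6; 5 0 0 0 6; 5 0 0 0 6; 5 0 0 0 6; 5 0 0 0 6; 5 0 0 0 6; 5 0 0 0 6"

```text
time: 23.6
tool_pos: [0.6157, -0.2909, 0.1638]
tool_rot: [0.004, 0.884, 0.468, 0.003]
contact_force: [-0.4, 3.1, 15.0]
gripper_width: 0.143
```

```bash
python3 -c "
from h import *
delta(.614,-.2905,.163,-79)
print(manip.state()['ft_torque'].round(2))"
```

```text
t 23.6 pos [ 0.6157 -0.2909  0.1638] yang -34.16 tilt [ 0.009 -0.004] d [-0.02 -0.06  0.02] turn 44.8 F [-0.4  3.1 15. ] w 12.2
[0.54 0.42 0.1 ]
```

Call:
drive_tool --commands "5 0 0 0 6; 5 0 0 0 6; 5 0 0 0 6; 5 0 0 0 6; 5 0 0 0 6; 5 0 0 0 6; 5 0 0 0 6; 5 0 0 0 3"

```text
time: 24.6
tool_pos: [0.6168, -0.2924, 0.1638]
tool_rot: [0.004, 0.995, 0.095, 0.006]
contact_force: [4.2, -2.8, 12.4]
gripper_width: 0.15
```

Call:
drive_tool --commands "5 0 0 0 0; 5 0 0 0 0; 5 0 0 0 0; 5 0 0 -0.05 0; 5 0 0 -0.05 0; 5 0 0 0 0; 5 0 0 0 0; 5 0 0 0 0"

```text
time: 25.6
tool_pos: [0.6167, -0.2924, 0.1655]
tool_rot: [0.004, 0.995, 0.096, 0.006]
contact_force: [5.6, -3.2, 8.9]
gripper_width: 0.147
```

```bash
python3 -c "
from h import *
delta(.614,-.2905,.163,-79)
print(manip.state()['ft_torque'].round(2))"
```

```text
t 25.6 pos [ 0.6167 -0.2924  0.1655] yang -79.02 tilt [ 0.012 -0.007] d [-0.08 -0.08  0.08] turn -0.0 F [ 5.6 -3.2  8.9] w 12.6
[-0.29 -0.64 -0.04]
```

Call:
drive_tool --commands "5 0 0 -0.05 0; 5 0 0 -0.05 0; 5 0 0 -0.05 0; 5 0 0 -0.04 0; 5 0 0 0 0; 5 0 0 0 0; 5 0 0 0 0; 5 0 0 0 0"

```text
time: 26.6
tool_pos: [0.6161, -0.292, 0.1698]
tool_rot: [0.003, 0.995, 0.096, 0.005]
contact_force: [5.7, -3.3, 5.6]
gripper_width: 0.15
```

Call:
drive_tool --commands "5 0 0 -0.05 0; 5 0 0 0 0; 5 0 0 0 0; 5 0 0 0 0; 5 0 0 0 0; 5 0 0 0 0; 5 0 0 0 0; 5 0 0 0 0"

```text
time: 27.6
tool_pos: [0.6158, -0.2918, 0.1699]
tool_rot: [0.003, 0.995, 0.096, 0.004]
contact_force: [8.8, -4.3, 1.4]
gripper_width: 0.143
```

Call:
drive_tool --commands "5 0 0 0.03 0; 45 0 0 0 0; 45 0 0 0 0; 45 0 0 0 0; 45 0 0 0 0; 45 0 0 -0.5 0; 45 0 0 -1 0; 45 0 0 -1 0"

```text
time: 28.6
tool_pos: [0.6127, -0.2897, 0.2444]
tool_rot: [0.0, 0.995, 0.096, 0.0]
contact_force: [-0.2, 0.2, 0.4]
gripper_width: 0.524
```

Call:
drive_tool --commands "45 0 0 -1 0; 45 0 0 -1 0; 45 -1 0 -1 0; 45 -1 0 0 0; 45 -1 0 0 0; 45 -1 0 0 0; 45 0 0 0 0; 45 0 0 0 0"

```text
time: 29.6
tool_pos: [0.4952, -0.3126, 0.3334]
tool_rot: [0.0, 0.995, 0.096, 0.001]
contact_force: [0.5, -0.2, -0.2]
gripper_width: 0.526
```

Run:
```python
from h import *
delta(.6145,-.2915,.3,-79)
p,im=snap("wrist","w8.png"); s,si=snap("side","s8.png")
q=R.from_euler("z",11,degrees=True); C=np.array([.6145,-.2925,.115])
def top(im):
    h=cv2.cvtColor(im,cv2.COLOR_RGB2HSV); m=cv2.inRange(h,(4,150,50),(16,255,255)); return m
for n,pp,i in(("wrist",p,im),("side",s,si)):
    m=top(i)
    if n=="side": m[:, :320]=0;m[:280]=0
    c=big(m); print(n,cv2.contourArea(c),cv2.approxPolyDP(cv2.convexHull(c),3,True)[:,0].tolist())
    for z in(.115,.148): print(" pred",z,[tuple(np.round(pix(pp,np.array([C[0],C[1],z])+q.apply([x,y,0])),1).tolist()) for x,y in((-.065,.1),(.065,.1),(.065,-.1),(-.065,-.1))])
# wing: dark pixels inside the flange; slot highlight line
for f in("wrist",):
    print("wing pred top ends",[np.round(pix(p,C+q.apply([x,0,.089-.018])+0),1) for x in(-.03,.03)],"disc",np.round(pix(p,C+[0,0,.046]),1))
    g=cv2.cvtColor(im,cv2.COLOR_RGB2GRAY); u,v=map(int,pix(p,C+[0,0,.06]))
    w=g[v-50:v+50,u-60:u+60]; print(u,v); print(cv2.resize(w,(40,25),interpolation=cv2.INTER_AREA)//10)
```

```text
t 29.6 pos [ 0.4952 -0.3126  0.3334] yang -78.99 tilt [ 0.001 -0.001] d [4.04 0.07 1.12] turn 0.0 F [ 0.5 -0.2 -0.2] w 44.9
wrist 35684.5 [[453, 0], [437, 152], [215, 151], [202, 0]]
 pred 0.115 [(224.4, 148.8), (212.1, -6.4), (443.9, -6.0), (430.5, 148.9)]
 pred 0.148 [(214.6, 150.9), (199.6, -21.4), (457.4, -20.9), (441.1, 151.1)]
side 6854.0 [[399, 307], [463, 386], [459, 396], [402, 428], [344, 343], [345, 333]]
 pred 0.115 [(343.2, 341.5), (398.1, 314.7), (461.4, 394.7), (402.7, 428.2)]
 pred 0.148 [(344.0, 332.2), (400.0, 305.2), (465.1, 386.0), (405.1, 420.0)]
wing pred top ends [array([328.7, 106.6]), array([329.1,  15.9])] disc [328.4  68.1]
328 65
[[11 11 10 11 11 11 10 10 11 11 11 10 11 11 11 11 10  8  8 10 11  8  8 10
  11 11 11 11 11 11 11 11 11 11 11 11 11 11 11 11]
 [11 11 11 11 11 11 11 11 11 11 11 11 11 11 11 11  9  5  5 14 12  5  6  8
  11 11 11 11 11 11 11 11 11 11 11 11 11 11 11 11]
 [11 11 11 11 10 11 11 11 10 11 11 11 11 11 11 11  9  5  5 16 15  5  5  9
  11 11 11 11 11 11 11 11 11 11 11 11 11 11 11 11]
 [11 11 11 11 11 10 11 10 11 11 11 11 11 11 10  7  6  5  5 
[... 1991 characters left out ...]
 4  5  6 16 14  5  6  6
   6  6  6  6  6  6  9 11 11 11 11 11 11 11 11 11]
 [11 11 11 11 11 11 11 11 10  9  6  6  6  6  5  4  4  5  6 16 13  5  6  6
   6  6  6  6  6  9 11 11 11 11 11 11 11 11 11 11]
 [11 11 11 11 11 11 11 11 11 11  9  6  6  6  6  4  4  5  6 16 13  5  6  6
   6  6  6  6  9 11 11 11 11 11 11 11 11 11 11 11]
 [11 11 11 11 11 11 11 11 11 11 11  9  8  6  5  4  4  6  6 16 15  5  6  6
   6  6  8 11 11 11 11 11 11 11 11 11 11 11 11 11]
 [11 11 11 11 11 11 11 11 11 11 11 11 11 11  8  6  5  4  4  4  4  4  5  7
   9 11 11 11 11 11 11 11 11 11 11 11 11 11 11 11]
 [11 11 11 11 11 11 11 11 11 11 11 11 11 11 10  9  9 10 10  9 11 11 11 11
  11 11 11 11 11 11 11 11 11 11 11 11 11 11 11 11]]
```

```bash
python3 -c "
from plant import manip
print(manip.job_done())"
```

```text
the job is handed in; nothing more can be done
None
```

The cover is on the neck of the clean-out box, and the stud has been pressed, turned and caught. I handed the job in at about 30 s of robot time, with the gripper open and clear of everything.

**What I did:** I pulled the cover out by the bow about 150 mm, regripped it by the wing and carried it level to the box. It went down over the neck without jamming and touched the flange at the expected height. I pressed the stud to its stop (about 17.5 mm of travel, 19 N), turned it 90° clockwise, then eased it up and let go.

**What the last checks showed:**
- **Catch:** while easing up, the stud rose 6.1 mm from its stop and went no further as I kept raising the tool. The upward force fell from 9 to 1.4 N. That matches the stud resting in the catch at 0.012.
- **Cover:** the final side and wrist images put its corners within 1–3 px (a few millimetres) of the pose predicted for sitting flat on the flange. In the wrist image the wing lies along the box's x axis, which is the locked position.

**What disagreed or was not checked:**
- **Views before lowering:** the side and wrist views disagreed by a few millimetres on where the cover hung. I split the difference, which was close enough, with no contact until the flange.
- **Side load:** a side force of about 5–10 N stayed on the wing until I released it.
- **Lock:** I did not test it by pulling on the cover after letting go.
- **Other objects:** I did not measure them again at the end. No contact with them showed in the forces.

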